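# Load the roller shaft

### The arm

A 6-joint arm with a two-finger parallel gripper is mounted at the origin on the work surface. World frame = base frame: x ahead of the robot, y to its left, z up, the work surface at z = 0. Lengths are in m, angles in rad, forces in N, time in s.
With the tool pointing down it reaches from about 0.35 to 0.8 m from the base axis. Payload 7.3 kg.
Tool frame: the origin (TCP) lies at the very end of the fingers, on their centre line; the grasp point (between the pads) lies 19 mm behind it; z points along the fingers, y is the line along which they close (so a half turn about z gives the same grasp; the last joint's range is limited). The gripper opens to 85 mm and grips with 20 to 120 N. Pads are 22 mm wide; open, the fingers measure 114 mm over their backs; the gripper's body (76 mm by 85 mm) begins 54 mm behind the grasp point. The pads swing forward as they close: fully open they stand 13 mm farther back than shut.
Start: joints at [1.088, 0.342, 1.524, -0, 1.275, -0.146], TCP at [0.173, 0.496, 0.231] pointing down, gripper open.
Joint ranges: [-2.53, 2.53], [-0.77, 2.02], [0.04, 2.7], [-1, 4.14], [0.28, 2.66], [-3.11, 3.11]. Speed limits (rad/s): [2.57, 2.57, 3.14, 3.14, 3.14, 3.14].

### API

Orientations are given as a rotation vector (axis times angle).
In Python, from workcell import get_obs, cams, hand_in gives the robot as it stands.
- The arm moves only by the shell command python3 -m pendant 'ROWS'. ROWS is JSON, a list of rows, each a list of 3 entries, a list of its own where there are three numbers: the shift along the tool's x, y, z in cm, then the turn, a rotation vector about the tool's x, y, z in rad, then the closure in counts, from 0 (fully open) to 255 (shut). A call has exactly 8 rows; each row shifts and turns the commanded pose from where the row before left it, along the tool's axes as they then stand; what a row does not reach is not made up. A row lasts 1/10 s, in which the tool goes at most 50 mm and 8.59 degrees, less where a joint would pass 70% of its speed; a pose out of reach is approached as far as the arm can. A call with a gripper value outside its range is refused whole. The fingers move at their own pace and stop on an object; the grip force is fixed at half the most. Time passes only in rows, so rows that do not move let the fingers close, or fill a call up. It gives the time, the measured TCP pose, the force, the opening and the grip force at its end, in the units of the state.
- get_obs(): the state, without advancing time (a new reading comes with each control period).
- cams.capture(name): name is "scene" or "side" or "wrist"; returns a dict with "color" (480x640x3 uint8, red, green, blue), "fx", "fy", "cx", "cy" (pixels), "rvec" (rotation vector, rad) and "tvec" (3), from world to camera coordinates, as OpenCV has them; the wrist camera has in their place "hand_eye" (4x4, takes a point from camera to tool coordinates, whose origin is the TCP and whose axes are the flange's). Camera axes: x right, y down, z forward; pixel columns grow to the right and rows downward; lengths in m; the calibration is good to about 2 mm. A picture is of the moment at which its call begins: read the wrist's pose just before it. There is no depth.
- hand_in(): hands the job in; it is judged then, once.
The state is a dict: "time_s": time; "joint_pos": joint angles; "joint_velocities": joint speeds; "tau": joint torques, N m; "ee_pos": TCP position; "ee_rot": TCP orientation; "wrist_force": force on the tool from outside, world axes, zero at the start; "torque": the same for the moment, N m; "grip_width": opening from 0.0 (shut) to 1.0 (fully open); "finger_force": force on a finger pad.
Only numpy, scipy, OpenCV 4.12 (cv2) and the standard library are available. Lean on these libraries where they do the work, as an engineer would, in place of code of your own. Each camera call takes 0.05 s, during which the arm holds its last target. There are 200 camera calls.

### The job

Take the bare roller shaft out of its stand by the square handle, slide it through the three rollers standing in the assembly nest, and push on gently until its shoulder has closed the rollers up firmly, without gaps, against the nest's end stop. Then lift shaft and rollers out together as one stack and lay the loaded shaft gently back in the two saddles of the stand, rollers between the saddles. Leave the other things on the bench alone.

Things in the scene. Friction and masses are not known exactly. Their poses are not given: they have to be found in the camera images.
- shaft_grip (a point): Centre of the grey square handle (50 mm long, 16 x 16 mm) of the steel roller shaft; x along the shaft to its nose. Along x from here: handle to +25 mm, a 12 mm round neck, a round shoulder, 24 mm diameter, from +58 to +63, the 12 mm rod, straight to +143, and a tapered nose, 4 mm thick at its end at +157. It starts lying level in the stand's saddles, handle towards the robot.
- shoulder (a point): Point on the shaft's axis in the front face of its shoulder (the face that the first roller bears on), 63 mm ahead of the handle's centre; x towards the nose.
- shaft: The roller shaft, about 140 g; origin and axes as shoulder.
- stand: Fixed roller stand: black base 128 x 88 x 12 mm with two black saddles, 10 mm thick, each an open 90 degree V with its lips 61 mm above the bench. Origin at the bench, x along the shaft (handle end at -x). The saddles stand at x = -47 to -37 mm and +38 to +48 mm. Nothing stands under the handle.
- stand_seat (a point): Where the shoulder's front face belongs, on the shaft's axis, when the shaft lies in both saddles: 50 mm above the bench, at x = -27 mm of the stand; 5 mm of play either way along x. x points along the shaft to the nose's end.
- nest: Fixed assembly nest: 120 mm of aluminium angle lying as an open V (38 mm high) on a black base 64 mm wide. Origin at the bench under its middle, x along the trough. Near its +x end a black forked end stop, 8 mm thick and 56 mm high, is clamped; its near face is 12 to 36 mm from the origin along x, set anew each time and not measured: feel for it. Its 22 mm slot, open at the top, lets the shaft's nose through.
- nest_mouth (a point): On the rollers' common axis, 45 mm above the bench, at the nest's open -x end, which faces the robot and where the shaft is entered; x along the bores, into the nest. The rollers slide along the V with about 1 to 3 N, more if the shaft bears down on them.
- roller_1_centre (a point): Centre of the first roller (nearest the mouth): white plastic, 40 mm diameter, 20 mm wide, about 36 g, with a brass-bushed 14 mm bore right through along the nest's x, 45 mm above the bench. It stands on edge, loose, in the V; gaps of 1 to 5 mm between rollers. Pressed with more than 20 N the rollers are spoilt; 8 to 12 N closes them up firmly.
- roller_2_centre (a point): Centre of the middle roller, same kind, about 23 mm further along.
- roller_3_centre (a point): Centre of the last roller, same kind, next to the end stop, 2 to 28 mm away from it.
- screwdriver: Bystander to leave alone: black screwdriver, 210 mm, loose on the bench; origin at its underside.
- hex_key: Bystander to leave alone: red T-handle hex key, 150 mm, loose on the bench; origin at its underside.
- carton: Bystander to leave alone: small white open carton, 75 x 60 x 50 mm, loose on the bench; origin at its underside.
- bolt: Bystander to leave alone: loose bolt, 60 mm, loose on the bench; origin at its underside.

How it is judged:
By the outcome, as a careful person would: the job done as asked, in the order asked, and still so for the second after the job is handed in, with the robot touching nothing.
It also fails if it takes over 64 s, if anything falls off the work surface, if the arm or the gripper's body presses on something with over 40 N, if the wrist force passes 120 N, or if a joint passes its speed limit or range.

## Working session

There is one attempt and no reset: what is moved stays moved. The work goes in short steps, Python scripts to look and compute and a shell command to move; the robot and the scene stay as the last step left them, time stands still between calls to the robot, and variables do not carry over. Pictures are saved under pics/ and viewed, at most 10 in all, crops included, and the job is handed in when it is done.

```bash
ls; mkdir -p pics
python3 - <<'E'
from workcell import get_obs,cams
import cv2,numpy as np
o=get_obs();print(o)
for n in("scene","side"):
    c=cams.capture(n);cv2.imwrite(f"pics/{n}0.png",c["color"][:,:,::-1]);print(n,{k:v for k,v in c.items() if k!="color"})
c=cams.capture("wrist");print(c["hand_eye"],c["fx"],c["cx"],c["cy"])
E
```

```text
pics
{'time_s': 0.0, 'joint_pos': array([ 1.08796264e+00,  3.42715421e-01,  1.52500957e+00, -4.08314367e-06,
        1.27541996e+00, -1.46034540e-01]), 'joint_velocities': array([ 2.06387995e-03, -2.72571156e-05,  3.40548618e-04,  6.89061215e-05,
        3.61610188e-04, -5.14123253e-04]), 'tau': array([-1.00689642e-03, -4.33683085e+01, -2.46007901e+01, -5.12358947e-04,
        7.97320594e-03, -1.45604062e-06]), 'ee_pos': array([0.17330329, 0.49514341, 0.23063236]), 'ee_rot': array([-5.26464104e-01, -3.09668236e+00,  2.32034193e-03]), 'wrist_force': array([ 0.34550844,  0.15872183, -0.38917087]), 'torque': array([ 0.06037996, -0.03100384, -0.00931737]), 'finger_force': 0.0, 'grip_width': 0.9994169969926395}
scene {'fx': 568.0943615660233, 'fy': 568.0943615660233, 'cx': 322.0106144681989, 'cy': 236.9923995097118, 'rvec': array([ 1.31109055,  2.45533073, -0.70968338]), 'tvec': array([ 0.33711765, -0.43266791,  1.55987376])}
side {'fx': 462.581932248977, 'fy': 462.581932248977, 'cx': 312.42240600517806, 'cy': 242.8368817639784, 'rvec': array([ 2.1438654 , -0.57452051,  0.28167943]), 'tvec': array([-0.54533468,  0.24648618,  0.9532987 ])}
[[ 6.77517232e-04 -9.63221282e-01 -2.68708584e-01  6.92046301e-02]
 [ 9.99999161e-01  3.55924889e-04  1.24552119e-03  3.78062609e-04]
 [-1.10407244e-03 -2.68709203e-01  9.63220715e-01 -1.42161306e-01]
 [ 0.00000000e+00  0.00000000e+00  0.00000000e+00  1.00000000e+00]] 406.49882393166536 323.02197343311457 241.43792638384144
```

View pics/scene0.png

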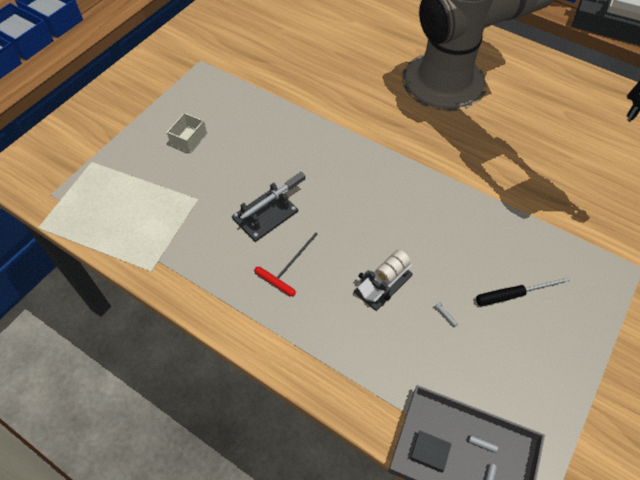

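View pics/side0.png

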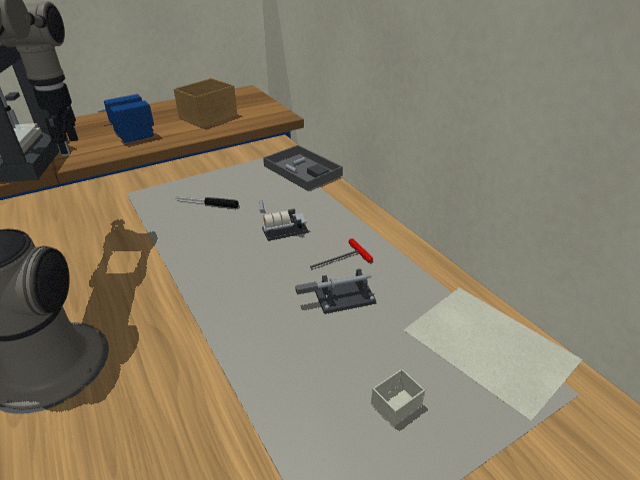

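Scene view: the handle is near (296,180), the nose at (240,225), the rollers at about (393,267) and the nest base at (385,287). Side view: handle (305,289), nose (370,276), rollers (262–295,220). I'll triangulate these points coarsely, then go closer with the wrist camera.

```bash
cat > h.py <<'E'
from workcell import get_obs,cams
import cv2,numpy as np
from scipy.spatial.transform import Rotation as R
def load(n,tag):
    o=get_obs();c=cams.capture(n)
    if n=="wrist":
        T=np.eye(4);T[:3,:3]=R.from_rotvec(o["ee_rot"]).as_matrix();T[:3,3]=o["ee_pos"]
        M=T@c["hand_eye"];rot,pos=M[:3,:3],M[:3,3]
    else:
        rot=R.from_rotvec(c["rvec"]).as_matrix().T;pos=-rot@c["tvec"]
    K=np.array([c["fx"],c["fy"],c["cx"],c["cy"]])
    np.savez(f"pics/{tag}.npz",rot=rot,pos=pos,K=K);cv2.imwrite(f"pics/{tag}.png",c["color"][:,:,::-1])
    return c["color"],(rot,pos,K)
def cal(tag):
    d=np.load(f"pics/{tag}.npz");return d["rot"],d["pos"],d["K"]
def ray(C,uv):
    r,p,K=C;d=r@np.array([(uv[0]-K[2])/K[0],(uv[1]-K[3])/K[1],1.]);return p,d/np.linalg.norm(d)
def plane(C,uv,z):
    p,d=ray(C,uv);return p+d*(z-p[2])/d[2]
def tri(*cu):
    A=np.zeros((3,3));b=np.zeros(3);rs=[ray(*x) for x in cu]
    for p,d in rs:
        P=np.eye(3)-np.outer(d,d);A+=P;b+=P@p
    X=np.linalg.solve(A,b);return X,[1e3*np.linalg.norm(np.cross(X-p,d)) for p,d in rs]
def proj(C,X):
    r,p,K=C;q=r.T@(np.array(X)-p);return K[:2]*q[:2]/q[2]+K[2:]
E
python3 - <<'E'
from h import *
np.set_printoptions(precision=4,suppress=True)
s,_=None,None
a,A=load("scene","s1");b,B=load("side","d1")
for n,u,v in(("handle",(296,180),(305,289)),("nose",(240,226),(370,276)),("roll",(393,264),(278,219))):
    print(n,*tri((A,u),(B,v)))
for n,u in(("handle",(296,180)),("nose",(240,226))): print(n,plane(A,u,.05))
o=get_obs();print(R.from_rotvec(o["ee_rot"]).as_matrix())
a=cv2.imread("pics/s1.png")[150:320,220:460];b=cv2.imread("pics/d1.png")[180:330,220:400]
b=cv2.resize(b,(0,0),fx=2,fy=2,interpolation=2);
a=cv2.resize(a,(0,0),fx=1.75,fy=1.75,interpolation=2)
im=np.zeros((600,480,3),np.uint8);im[:a.shape[0],:a.shape[1]]=a;im[298:598,:360]=b
cv2.imwrite("pics/c1.png",im)
E
```

```text
handle [ 0.543  -0.1156  0.0463] [np.float64(0.03198853585635802), np.float64(0.03198853585635988)]
nose [ 0.7082 -0.1465  0.0366] [np.float64(3.583794241274863), np.float64(3.5837942412749983)]
roll [0.6163 0.1798 0.0474] [np.float64(4.102722577361607), np.float64(4.102722577361692)]
handle [ 0.5453 -0.1138  0.05  ]
nose [ 0.7172 -0.142   0.05  ]
[[-0.9438  0.3305 -0.0003]
 [ 0.3305  0.9438 -0.0006]
 [ 0.0001 -0.0007 -1.    ]]
```

View pics/c1.png

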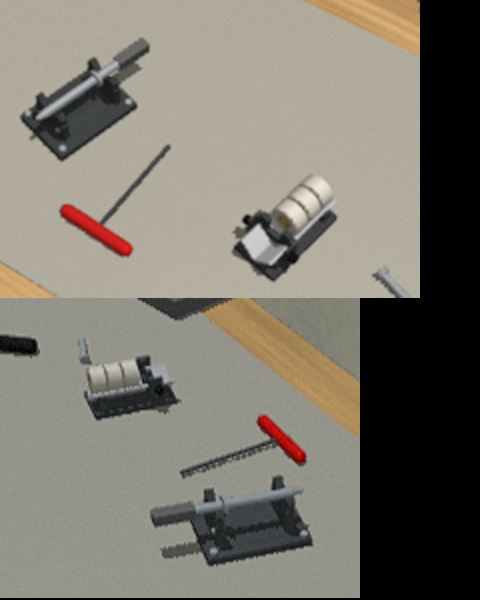

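The crops confirm the layout: the handle faces the robot, the shaft points slightly to −y, and the nest's end stop is on the far side. I'm moving to look at the nest from near.

```bash
python3 -m pendant '[[[-4.5,-2.2,0],[0,0,0],0],[[-4.5,-2.2,0],[0,0,0],0],[[-4.5,-2.2,0],[0,0,0],0],[[-4.5,-2.2,0],[0,0,0],0],[[-4.5,-2.2,0],[0,0,0],0],[[-4.5,-2.2,0],[0,0,0],0],[[-4.5,-2.2,0],[0,0,0],0],[[-4.5,-2.2,0],[0,0,0],0]]'
python3 - <<'E'
from h import *
load("wrist","w1")
E
```

```text
time_s: 1.05
ee_pos: [0.4557, 0.2092, 0.2314]
ee_rot: [0.527, 3.097, 0.0]
wrist_force: [0.3, 1.7, -0.7]
grip_width: 1.002
finger_force: 0.0
```

View pics/w1.png

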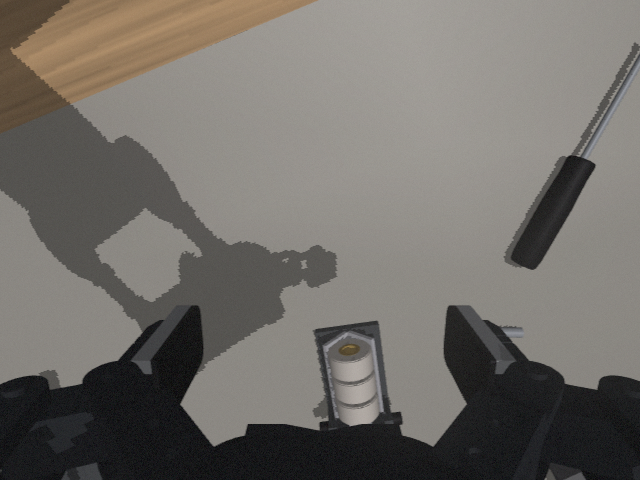

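The wrist view shows the first roller's brass bore at (348,350) and the rollers running down to (358,412), with the base from (315,330) to (400,420). I need to go further ahead to see the whole nest.

```bash
python3 -m pendant '[[[-4,0.5,0],[0,0,-0.02],0],[[-4,0.5,0],[0,0,-0.02],0],[[-2,0.2,0],[0,0,0],0],[[0,0,0],[0,0,0],0],[[0,0,0],[0,0,0],0],[[0,0,0],[0,0,0],0],[[0,0,0],[0,0,0],0],[[0,0,0],[0,0,0],0]]'
python3 - <<'E'
from h import *
im,C=load("wrist","w2")
np.set_printoptions(precision=4,suppress=True)
for u in((348,350),(358,412)): print(plane(cal("w1"),u,.045))
cv2.imwrite("pics/w2c.png",cv2.resize(cv2.imread("pics/w2.png")[100:400,180:580],(0,0),fx=2,fy=2))
E
```

```text
time_s: 1.9
ee_pos: [0.5526, 0.1913, 0.2317]
ee_rot: [0.463, 3.107, 0.0]
wrist_force: [-0.1, -0.0, 0.9]
grip_width: 1.004
finger_force: 0.0
[0.5812 0.1903 0.045 ]
[0.6471 0.1784 0.045 ]
```

View pics/w2c.png

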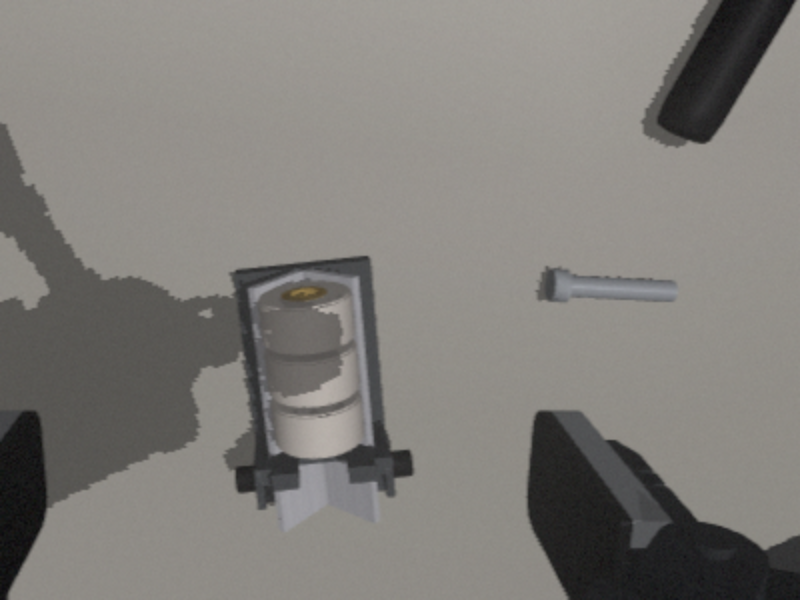

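The crop shows the whole nest: bore at (303,293), near V lips at (250,290) and (358,277), far V lips at (285,530) and (378,520). Next I'll work out the geometry.

Run:
```python
from h import *
np.set_printoptions(precision=4,suppress=True)
def brass(tag,box):
    im=cv2.imread(f"pics/{tag}.png");h=cv2.cvtColor(im,cv2.COLOR_BGR2HSV);m=cv2.inRange(h,(10,90,40),(35,255,255))
    x0,y0,x1,y1=box;k=np.zeros_like(m);k[y0:y1,x0:x1]=1;y,x=np.nonzero(m*k);print(tag,len(x),x.min(),x.max(),y.min(),y.max())
    return ((x.min()+x.max())/2,(y.min()+y.max())/2)
W1,W2=cal("w1"),cal("w2")
a=brass("w1",(310,320,390,370));b=brass("w2",(300,225,360,265));print(a,b,*tri((W1,a),(W2,b)))
f=lambda x,y:(180+x/2,100+y/2)
P=[plane(W2,f(*q),.038) for q in((250,290),(358,277),(285,530),(378,520))];print(np.array(P))
n=(P[0]+P[1])/2;e=(P[2]+P[3])/2;print("mouth",n,"end",e,np.linalg.norm(e-n),np.degrees(np.arctan2(*(e-n)[1::-1])), [np.degrees(np.arctan2(*(P[i+2]-P[i])[1::-1])) for i in(0,1)])
```

```text
w1 173 339 359 344 354
w2 98 321 342 244 249
(np.float64(349.0), np.float64(349.0)) (np.float64(331.5), np.float64(246.5)) [0.5813 0.1911 0.0436] [np.float64(0.1208277009296596), np.float64(0.12082770092960732)]
[[0.575  0.1692 0.038 ]
 [0.5829 0.2152 0.038 ]
 [0.6914 0.1495 0.038 ]
 [0.699  0.1926 0.038 ]]
mouth [0.5789 0.1922 0.038 ] end [0.6952 0.1711 0.038 ] 0.11815039725807557 -10.320122424893697 [np.float64(-9.61551746938863), np.float64(-11.023643930565115)]
```

```bash
python3 -m pendant '[[[-2,-4,0],[0,0,0],0],[[-1,-4.5,0],[0,0,0],0],[[0,-4.5,0],[0,0,0],0],[[0,-4.5,0],[0,0,-0.03],0],[[0,-4.5,0],[0,0,-0.05],0],[[0,-3,0],[0,0,-0.05],0],[[0,0,0],[0,0,0],0],[[0,0,0],[0,0,0],0]]'
python3 - <<'E'
from h import *
im,C=load("wrist","w3")
E
```

```text
time_s: 2.75
ee_pos: [0.5124, -0.0582, 0.2315]
ee_rot: [0.265, 3.13, 0.001]
wrist_force: [0.5, -0.3, 0.7]
grip_width: 1.001
finger_force: 0.0
```

View pics/w3.png

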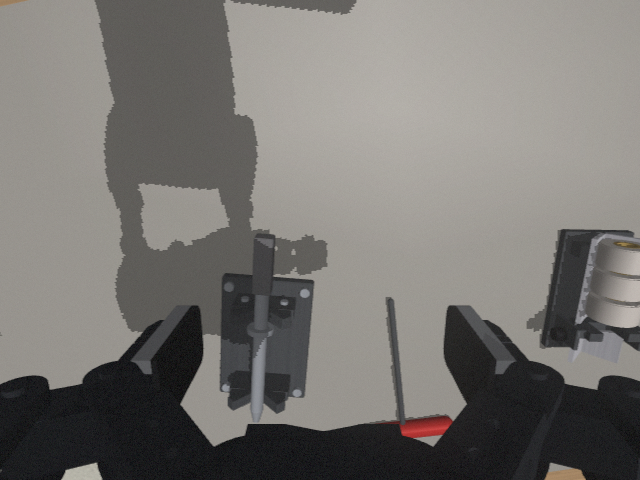

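w3: the shaft's handle runs from (265,235) to (262,293), the shoulder is at (260,330), and the nose tip is at (256,421). The stand base corners are at (225,275), (313,281), (302,398) and (221,395). I'll take a second view from above the shaft.

```bash
python3 -m pendant '[[[0,-3,0],[0,0,0],0],[[0,-3,1],[0,0,0],0],[[0,0,1.5],[0,0,0],0],[[0,0,1.5],[0,0,0],0],[[0,0,0],[0,0,0],0],[[0,0,0],[0,0,0],0],[[0,0,0],[0,0,0],0],[[0,0,0],[0,0,0],0]]'
python3 - <<'E'
from h import *
np.set_printoptions(precision=4,suppress=True)
W=cal("w3")
a,b=plane(W,(264.5,236),.058),plane(W,(256,420),.05);print(a,b,np.linalg.norm((a-b)[:2]),np.degrees(np.arctan2(*(b-a)[1::-1])))
P=[plane(W,q,.012) for q in((225,275),(313,281),(302,398),(221,395))];print(np.array(P))
im,C=load("wrist","w4")
E
```

```text
time_s: 3.6
ee_pos: [0.503, -0.1168, 0.1921]
ee_rot: [0.26, 3.129, -0.0]
wrist_force: [0.4, 0.2, -0.2]
grip_width: 1.003
finger_force: 0.0
[ 0.519  -0.1059  0.058 ] [ 0.6952 -0.1522  0.05  ] 0.18219116319149475 -14.72255528784139
[[ 0.561  -0.1593  0.012 ]
 [ 0.5809 -0.0783  0.012 ]
 [ 0.7063 -0.112   0.012 ]
 [ 0.6887 -0.1938  0.012 ]]
```

View pics/w4.png

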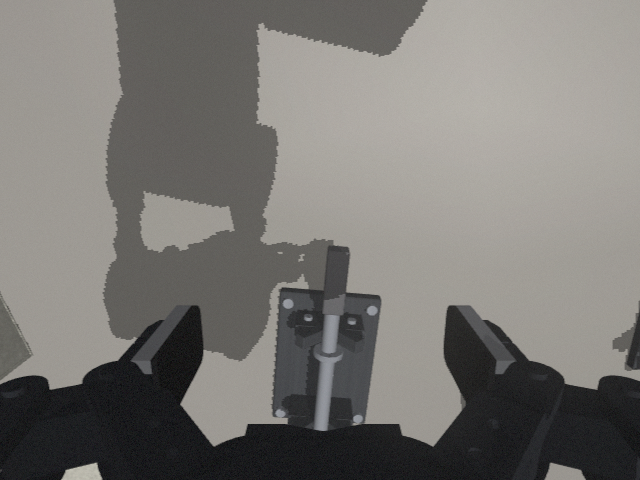

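Run:
```python
from h import *
np.set_printoptions(precision=4,suppress=True)
A,B=cal("w3"),cal("w4")
for n,u,v in(("handle end",(265,235.5),(339,247)),("shoulder",(260,329),(328,356)),("handle fwd",(261.5,293.5),(333,312))): print(n,*tri((A,u),(B,v)))
for n,u in(("he",(339,247)),("hf",(333,312))):print(n,plane(B,u,.058))
P=[plane(B,q,.012) for q in((281,289),(380,296),(365,423),(273,417))];print(np.array(P),np.mean(P,0))
# subpixel-ish edges of the dark handle: mean column per row, w4
g=cv2.imread("pics/w4.png",0).astype(int)
for r in(255,265,275,285): print(r,g[r,318:356:1].tolist())
o=get_obs();M=R.from_rotvec(o["ee_rot"]).as_matrix();t=np.array([.5431,-.1124,.10])-o["ee_pos"];print(M.T@t, np.degrees(np.arctan2(-M[1,0],-M[0,0])))
```

```text
handle end [ 0.5204 -0.107   0.0487] [np.float64(0.4541877633164682), np.float64(0.45418776331638067)]
shoulder [ 0.6012 -0.1279  0.0567] [np.float64(1.4237185463616264), np.float64(1.4237185463615223)]
handle fwd [ 0.5684 -0.1193  0.054 ] [np.float64(0.41059840487275234), np.float64(0.4105984048728531)]
he [ 0.5172 -0.1068  0.058 ]
hf [ 0.5661 -0.1189  0.058 ]
[[ 0.5596 -0.1616  0.012 ]
 [ 0.5799 -0.0793  0.012 ]
 [ 0.7056 -0.1096  0.012 ]
 [ 0.6848 -0.1937  0.012 ]] [ 0.6325 -0.136   0.012 ]
255 [95, 95, 97, 98, 100, 97, 97, 97, 86, 69, 69, 71, 71, 72, 73, 72, 70, 71, 70, 71, 73, 71, 72, 72, 73, 72, 71, 70, 71, 74, 70, 90, 133, 156, 157, 157, 155, 154]
265 [97, 97, 97, 97, 98, 98, 97, 84, 68, 66, 71, 69, 67, 69, 70, 71, 69, 67, 72, 69, 73, 73, 71, 70, 69, 68, 72, 70, 71, 69, 106, 144, 154, 155, 156, 157, 157, 155]
275 [98, 96, 97, 96, 97, 94, 87, 66, 62, 66, 71, 70, 69, 68, 69, 65, 69, 70, 70, 70, 69, 69, 70, 70, 72, 66, 70, 71, 68, 102, 141, 154, 153, 157, 155, 155, 153, 153]
285 [98, 96, 99, 94, 97, 91, 72, 64, 68, 69, 68, 70, 68, 68, 70, 68, 72, 70, 67, 70, 69, 70, 69, 71, 69, 67, 69, 67, 101, 142, 157, 156, 154, 154, 156, 156, 155, 156]
[-0.0387  0.0111  0.092 ] -9.522743694345145
```

The heights fit: handle axis about 0.05 m, length 182 mm, yaw −15° for both shaft and stand. I'll descend over the handle centre.

```bash
python3 -m pendant '[[[-3.9,1.1,0],[0,0,0.095],0],[[0,0,3.5],[0,0,0],0],[[0,0,3.5],[0,0,0],0],[[0,0,3],[0,0,0],0],[[0,0,0],[0,0,0],0],[[0,0,0],[0,0,0],0],[[0,0,0],[0,0,0],0],[[0,0,0],[0,0,0],0]]'
python3 - <<'E'
from h import *
np.set_printoptions(precision=4,suppress=True)
im,C=load("wrist","w5")
o=get_obs();M=R.from_rotvec(o["ee_rot"]).as_matrix();print(M,o["ee_pos"])
g=cv2.cvtColor(im,cv2.COLOR_RGB2GRAY).astype(int)
T=np.array([.543,-.113,.058]);x=np.array([.966,-.259,0])
for s in(-.025,-.015,-.005,.005,.015,.025):
    u=proj(C,T+s*x);r=int(round(u[1]));print(s,u.round(1),g[r,int(u[0])-40:int(u[0])+40:2].tolist() if r<480 else "")
E
```

```text
time_s: 4.45
ee_pos: [0.5439, -0.1132, 0.0932]
ee_rot: [0.41, 3.111, -0.001]
wrist_force: [-0.0, -0.3, 1.5]
grip_width: 1.001
finger_force: 0.0
[[-0.9659  0.2588  0.003 ]
 [ 0.2588  0.9659 -0.0009]
 [-0.0031 -0.0001 -1.    ]] [ 0.5437 -0.1131  0.093 ]
-0.025 [321.5 227.8] [166, 167, 166, 143, 106, 106, 104, 105, 106, 104, 103, 100, 66, 71, 68, 71, 69, 69, 70, 71, 68, 72, 75, 75, 74, 74, 72, 77, 128, 168, 168, 170, 169, 169, 169, 171, 170, 169, 166, 169]
-0.015 [321.5 249.2] [167, 168, 168, 141, 105, 106, 105, 105, 105, 106, 104, 95, 106, 114, 113, 114, 115, 115, 115, 119, 115, 116, 117, 118, 118, 119, 118, 113, 103, 169, 168, 170, 167, 169, 167, 167, 168, 168, 169, 168]
-0.005 [321.5 269.9] [106, 102, 101, 165, 104, 102, 102, 103, 102, 103, 102, 89, 99, 113, 115, 114, 117, 115, 114, 114, 115, 114, 118, 117, 117, 115, 118, 113, 97, 104, 104, 108, 104, 105, 109, 106, 104, 105, 104, 102]
0.005 [321.5 290. ] [105, 98, 101, 101, 101, 103, 101, 100, 103, 102, 104, 97, 63, 72, 70, 73, 73, 72, 72, 74, 74, 70, 69, 71, 73, 72, 75, 72, 90, 165, 101, 103, 103, 101, 103, 103, 103, 102, 101, 103]
0.015 [321.5 309.6] [57, 59, 50, 56, 53, 56, 55, 55, 55, 54, 51, 52, 63, 70, 70, 71, 70, 69, 73, 70, 73, 72, 72, 72, 72, 72, 73, 68, 58, 54, 56, 59, 56, 58, 54, 56, 59, 59, 52, 54]
0.025 [321.5 328.6] [46, 44, 47, 44, 45, 49, 50, 42, 44, 43, 43, 44, 51, 68, 70, 73, 69, 70, 69, 68, 70, 67, 69, 71, 72, 71, 71, 69, 54, 52, 50, 46, 46, 46, 49, 63, 66, 63, 50, 49]
```

The handle is centred laterally and in yaw. I'll descend and close.

```bash
python3 -m pendant '[[[0,0,2.5],[0,0,0],0],[[0,0,2],[0,0,0],0],[[0,0,1.2],[0,0,0],0],[[0,0,0.5],[0,0,0],0],[[0,0,0],[0,0,0],0],[[0,0,0],[0,0,0],255],[[0,0,0],[0,0,0],255],[[0,0,0],[0,0,0],255]]'; python3 -m pendant '[[[0,0,0],[0,0,0],255],[[0,0,0],[0,0,0],255],[[0,0,0],[0,0,0],255],[[0,0,0],[0,0,0],255],[[0,0,0],[0,0,0],255],[[0,0,0],[0,0,0],255],[[0,0,0],[0,0,0],255],[[0,0,0],[0,0,0],255]]'
```

```text
time_s: 5.3
ee_pos: [0.5432, -0.1129, 0.03]
ee_rot: [0.41, 3.113, -0.0]
wrist_force: [-0.0, -0.4, 0.4]
grip_width: 0.519
finger_force: 0.0
time_s: 6.1
ee_pos: [0.5429, -0.113, 0.0294]
ee_rot: [0.41, 3.114, -0.0]
wrist_force: [-1.7, -1.9, 4.0]
grip_width: 0.18
finger_force: 60.1
```

Gripped firmly. I'll lift, and refine the nest axis from w2 meanwhile.

```bash
python3 -m pendant '[[[0,0,-0.5],[0,0,0],255],[[0,0,-1],[0,0,0],255],[[0,0,-1.5],[0,0,0],255],[[0,0,-2],[0,0,0],255],[[0,0,-2],[0,0,0],255],[[0,0,-1],[0,0,0],255],[[0,0,0],[0,0,0],255],[[0,0,0],[0,0,0],255]]'
python3 - <<'E'
import cv2
im=cv2.imread("pics/w2.png");g=im.max(2)
for r in range(236,370,6): print(r,' '.join(map(str,g[r,292:384])))
E
```

```text
time_s: 6.9
ee_pos: [0.5424, -0.1125, 0.1088]
ee_rot: [-0.41, -3.114, -0.001]
wrist_force: [-0.9, 0.7, -0.6]
grip_width: 0.18
finger_force: 59.3
236 145 147 123 91 85 71 51 47 54 54 53 56 62 67 72 71 72 74 73 73 72 74 77 73 75 68 54 55 54 56 58 65 89 98 99 115 129 144 156 146 131 133 137 134 128 123 115 111 106 104 99 100 99 100 95 89 84 72 76 78 76 78 75 77 77 75 76 74 77 75 77 75 77 87 127 148 147 151 147 148 148 149 146 149 145 149 146 148 151 149 147 148
242 144 145 148 146 125 80 74 69 54 54 51 53 55 55 67 78 92 103 101 118 135 154 161 163 162 157 155 154 133 99 98 100 100 101 100 100 98 100 95 93 99 98 98 98 99 98 95 93 99 99 98 98 99 101 100 96 100 99 96 103 115 126 132 134 148 157 159 127 75 77 76 78 76 76 119 149 146 146 149 149 147 150 148 150 149 150 149 150 149 149 147 148
248 90 91 120 146 123 86 73 62 52 54 53 54 101 135 134 145 156 137 105 98 99 101 98 99 98 100 99 98 93 81 74 76 77 83 84 88 86 88 95 92 93 92 92 89 88 87 92 96 106 113 98 101 98 100 101 98 94 90 97 113 127 124 122 126 130 150 156 138 96 77 76 76 75 75 88 124 148 146 147 145 149 146 147 148 149 148 146 1
[... 6240 characters left out ...]
 145 144 144 141 141 143 142 141 141 142 144 142 142 144 141 146 141 137 138 147 155 160 160 160 160 153 146 143 143 142 140 142 140 141 142 143 143 144 144 143 144 144 142 143 144 140 144 143 144 143 143 145 143 144 145 145 144 141 142 143 143 143 144 142 143 142 144 142 143 142 144 143 143 141 144 145 143 143 143 141 142 143
368 141 144 144 140 144 141 142 142 144 142 145 142 142 141 145 145 142 143 142 144 143 141 145 142 143 141 141 143 143 144 140 140 143 145 145 143 144 144 141 141 146 143 144 141 143 143 143 142 147 144 143 143 143 145 143 143 143 142 145 145 144 142 144 142 142 144 145 145 140 143 144 146 143 144 143 142 145 143 143 141 142 145 144 142 142 143 144 142 143 144 141 145
```

```bash
cat > nest.py <<'E'
from h import *
W=cal("w2")
Rr=[(359.2,242),(361,254),(361.7,266),(362.7,278),(364,290),(365,302),(366,308),(366.4,320)]
Lf=[(305.5,254),(305.7,260),(306.7,266),(307.2,272),(308.3,278),(308.6,284),(310.3,296),(310.7,302),(311.8,308),(312.7,314),(313,320)]
D=[];Q=[]
for E in(Rr,Lf):
    P=np.array([plane(W,q,.038) for q in E]);k=np.polyfit(P[:,0],P[:,1],1);Q.append(k);print("yaw",np.degrees(np.arctan(k[0])),"at x .581 & .66",np.polyval(k,[.581,.66]))
k=(Q[0]+Q[1])/2;print("axis y(.5813)",np.polyval(k,.5813),"yaw",np.degrees(np.arctan(k[0])))
E
python3 - <<'E'
import numpy as np
np.set_printoptions(precision=4,suppress=True)
exec(open("nest.py").read())
s,S=load("scene","s2");d,Dd=load("side","d2")
o=get_obs();M=R.from_rotvec(o["ee_rot"]).as_matrix()
tip=o["ee_pos"]-.157*M[:,0]-.0206*M[:,2];print("expected tip",tip,proj(S,tip),proj(Dd,tip))
a=cv2.imread("pics/s2.png");u=proj(S,tip).astype(int);v=proj(Dd,tip).astype(int)
b=cv2.imread("pics/d2.png")
f=lambda i,u:cv2.resize(i[u[1]-50:u[1]+50,u[0]-60:u[0]+60],(0,0),fx=3,fy=3)
cv2.imwrite("pics/c2.png",np.hstack([f(a,u),f(b,v)]));print(u,v)
E
```

```text
yaw -10.467202992779225 at x .581 & .66 [0.2157 0.2012]
yaw -11.055832148661947 at x .581 & .66 [0.1673 0.1519]
axis y(.5813) 0.19147426512830196 yaw -10.761804919190963
expected tip [ 0.6938 -0.1531  0.1285] [238.3716 195.0004] [370.79   248.9063]
[238 195] [370 248]
```

View pics/c2.png

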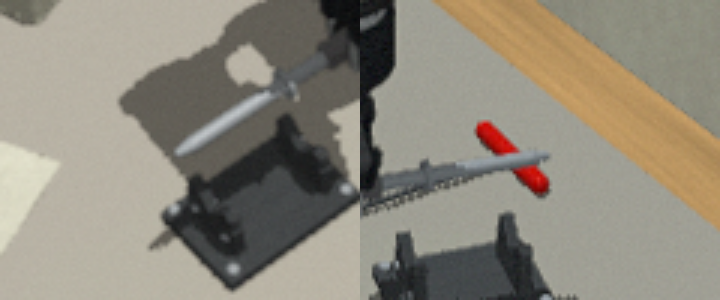

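The nose tip is within about 1–3 px of prediction in both views, so the shaft sits straight in the grip. Nest axis: yaw ≈ −10.6°, through (0.5813, 0.1913). I'll carry the shaft to a point short of the mouth.

```bash
python3 -m pendant '[[[2,2.6,0],[0,0,0],255],[[3.2,4.1,0],[0,0,0],255],[[3.2,4.1,0],[0,0,0],255],[[3.2,4.1,0],[0,0,0],255],[[3.2,4.1,0],[0,0,0],255],[[3.2,4.1,0],[0,0,-0.02],255],[[2.8,3.6,0],[0,0,-0.03],255],[[1.6,2.0,0],[0,0,-0.027],255]]' ; python3 -m pendant '[[[0,0,2],[0,0,0],255],[[0,0,2],[0,0,0],255],[[0,0,1],[0,0,0],255],[[0,0,0],[0,0,0],255],[[0,0,0],[0,0,0],255],[[0,0,0],[0,0,0],255],[[0,0,0],[0,0,0],255],[[0,0,0],[0,0,0],255]]'
cat > go.py <<'E'
from h import *
np.set_printoptions(precision=4,suppress=True)
def rep(yaw,line,back=None,z=None):
    o=get_obs();M=R.from_rotvec(o["ee_rot"]).as_matrix();p=o["ee_pos"]
    a=np.array([np.cos(np.radians(yaw)),np.sin(np.radians(yaw)),0]);n=np.array([-a[1],a[0],0]);d=p-np.array([*line,0])
    print("pos",p,"along mm",1e3*d@a,"lateral(left+) mm",1e3*d@n,"yaw err deg",np.degrees(np.arctan2(-M[1,0],-M[0,0]))-yaw,"nose pitch up deg",np.degrees(np.arcsin(-M[2,0])),"roll",np.degrees(np.arcsin(M[2,1])),"F axial",o["wrist_force"]@a,"lat",o["wrist_force"]@n,"z",o["wrist_force"][2],"torque",o["torque"],"g",o["grip_width"])
E
python3 -c "
from go import *
rep(-10.6,(.5813,.1913))"
```

```text
time_s: 7.8
ee_pos: [0.4005, 0.2146, 0.1086]
ee_rot: [-0.284, -3.127, 0.0]
wrist_force: [0.8, -0.7, -2.1]
grip_width: 0.174
finger_force: 59.3
time_s: 8.6
ee_pos: [0.403, 0.2123, 0.0598]
ee_rot: [0.29, 3.127, 0.001]
wrist_force: [0.3, -0.2, -1.0]
grip_width: 0.175
finger_force: 59.3
pos [0.403  0.2123 0.0598] along mm -179.11526018819018 lateral(left+) mm -12.204040335961594 yaw err deg -0.004377434775285849 nose pitch up deg 0.0579039817464301 roll 0.036835647542435554 F axial 0.2847543676298265 lat -0.15941846737356027 z -1.020418992252457 torque [ 0.0003  0.0926 -0.0349] g 0.174647170584514
```

```bash
python3 -m pendant '[[[0.5,1.22,0],[0,0,0],255],[[0,0,1.5],[0,0,0],255],[[0,0,1.5],[0,0,0],255],[[0,0,0.5],[0,0,0],255],[[0,0,0],[0,0,0],255],[[0,0,0],[0,0,0],255],[[0,0,0],[0,0,0],255],[[0,0,0],[0,0,0],255]]'
python3 - <<'E'
from go import *
rep(-10.6,(.5813,.1913))
o=get_obs();M=R.from_rotvec(o["ee_rot"]).as_matrix()
ims=[]
for n,t in(("scene","s3"),("side","d3")):
    im,C=load(n,t);tip=o["ee_pos"]-.160*M[:,0]-.0206*M[:,2];u=proj(C,tip);print(tip,u,"bore",proj(C,[.5813,.1913,.045]))
    i=u.astype(int);ims.append(cv2.resize(cv2.imread(f"pics/{t}.png")[i[1]-35:i[1]+35,i[0]-35:i[0]+35],(0,0),fx=5.7,fy=5.7,interpolation=2));print(i-35)
cv2.imwrite("pics/c3.png",np.hstack(ims))
E
```

```text
time_s: 9.4
ee_pos: [0.4003, 0.2253, 0.0248]
ee_rot: [0.29, 3.127, 0.001]
wrist_force: [-0.2, -1.0, -0.6]
grip_width: 0.174
finger_force: 59.3
pos [0.4003 0.2253 0.0248] along mm -184.14542671320348 lateral(left+) mm 0.1359943554100785 yaw err deg 0.006889486470395667 nose pitch up deg 0.055341885980913226 roll 0.037012059997075124 F axial 0.001623275909862528 lat -1.0125344230643272 z -0.6212881192833843 torque [0.0228 0.1313 0.05  ] g 0.17447889137874795
[0.5576 0.1959 0.0456] [411.3952 249.0523] bore [404.0421 256.1053]
[376 214]
[0.5576 0.1959 0.0456] [255.094  222.2177] bore [263.5759 220.7857]
[220 187]
```

View pics/c3.png

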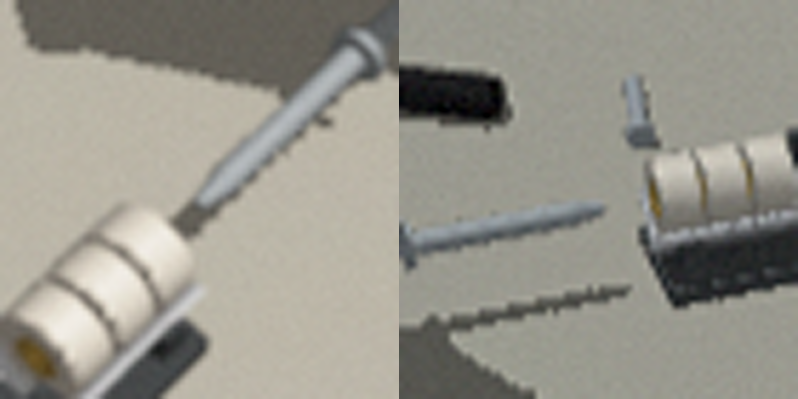

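Both crops show the nose in line with the bores; the extrapolated shaft line meets the far bore within about 1 px. I'll insert slowly.

```bash
python3 -m pendant '[[[-0.6,0,0],[0,0,0],255],[[-0.6,0,0],[0,0,0],255],[[-0.4,0,0],[0,0,0],255],[[-0.4,0,0],[0,0,0],255],[[-0.4,0,0],[0,0,0],255],[[-0.4,0,0],[0,0,0],255],[[-0.4,0,0],[0,0,0],255],[[0,0,0],[0,0,0],255]]'
python3 -c "
from go import *
rep(-10.6,(.5813,.1913))"; python3 -m pendant '[[[-0.4,0,0],[0,0,0],255],[[-0.4,0,0],[0,0,0],255],[[-0.4,0,0],[0,0,0],255],[[0,0,0],[0,0,0],255],[[0,0,0],[0,0,0],255],[[0,0,0],[0,0,0],255],[[0,0,0],[0,0,0],255],[[0,0,0],[0,0,0],255]]'
python3 -c "
from go import *
rep(-10.6,(.5813,.1913))"
```

```text
time_s: 10.3
ee_pos: [0.4321, 0.2192, 0.0243]
ee_rot: [0.29, 3.128, 0.0]
wrist_force: [0.3, -0.4, -0.7]
grip_width: 0.174
finger_force: 59.3
pos [0.4321 0.2192 0.0243] along mm -151.81964998296885 lateral(left+) mm -0.005448639913111607 yaw err deg -0.005244488369605449 nose pitch up deg 0.031739174142103116 roll 0.018663335228059418 F axial 0.3398270993766577 lat -0.34978440415887513 z -0.744822928015486 torque [0.0009 0.1151 0.0513] g 0.17411741590251653
time_s: 11.1
ee_pos: [0.4431, 0.2171, 0.0243]
ee_rot: [-0.29, -3.128, -0.0]
wrist_force: [0.1, -0.4, -1.2]
grip_width: 0.177
finger_force: 59.3
pos [0.4431 0.2171 0.0243] along mm -140.57086440900818 lateral(left+) mm -0.05869767128992786 yaw err deg 0.017981213106434524 nose pitch up deg -0.00194487451038726 roll 0.0033466127148550377 F axial 0.18262330990690712 lat -0.4223461711977075 z -1.1892396932618698 torque [ 0.002   0.1209 -0.0029] g 0.17677419670613131
```

```bash
python3 -m pendant '[[[-0.4,0,0],[0,0,0],255],[[-0.4,0,0],[0,0,0],255],[[-0.4,0,0],[0,0,0],255],[[-0.4,0,0],[0,0,0],255],[[-0.4,0,0],[0,0,0],255],[[-0.4,0,0],[0,0,0],255],[[0,0,0],[0,0,0],255],[[0,0,0],[0,0,0],255]]'
python3 -c "
from go import *
rep(-10.6,(.5813,.1913))"; python3 -m pendant '[[[-0.4,0,0],[0,0,0],255],[[-0.4,0,0],[0,0,0],255],[[-0.4,0,0],[0,0,0],255],[[-0.4,0,0],[0,0,0],255],[[-0.4,0,0],[0,0,0],255],[[-0.4,0,0],[0,0,0],255],[[0,0,0],[0,0,0],255],[[0,0,0],[0,0,0],255]]'
python3 -c "
from go import *
rep(-10.6,(.5813,.1913))
ims=[]
for n,t,c in(('scene','s4',(400,262)),('side','d4',(275,220))):
    load(n,t);ims.append(cv2.resize(cv2.imread('pics/'+t+'.png')[c[1]-35:c[1]+35,c[0]-35:c[0]+35],(0,0),fx=5.7,fy=5.7,interpolation=2))
cv2.imwrite('pics/c4.png',np.hstack(ims))"
```

```text
time_s: 11.9
ee_pos: [0.4668, 0.2126, 0.0243]
ee_rot: [-0.29, -3.128, -0.0]
wrist_force: [0.4, -0.1, -1.7]
grip_width: 0.173
finger_force: 59.3
pos [0.4668 0.2126 0.0243] along mm -116.49948210647504 lateral(left+) mm -0.1598430044602321 yaw err deg 0.0014751787678832784 nose pitch up deg -0.011677291122820085 roll -0.0009267092299433717 F axial 0.40818464581052216 lat -0.04564917993741941 z -1.7282431452383755 torque [0.0197 0.1222 0.0675] g 0.1730268255352388
time_s: 12.7
ee_pos: [0.4904, 0.2082, 0.0242]
ee_rot: [-0.29, -3.128, -0.0]
wrist_force: [-1.1, -0.4, -1.2]
grip_width: 0.177
finger_force: 59.3
pos [0.4904 0.2082 0.0242] along mm -92.46764472899937 lateral(left+) mm -0.11253177614164818 yaw err deg 0.003942840399046688 nose pitch up deg -0.006622914998899237 roll 0.0012058054686737612 F axial -0.986771285885788 lat -0.5520739148230158 z -1.2382659617999892 torque [-0.0211  0.0967 -0.049 ] g 0.17686928058825285
```

View pics/c4.png

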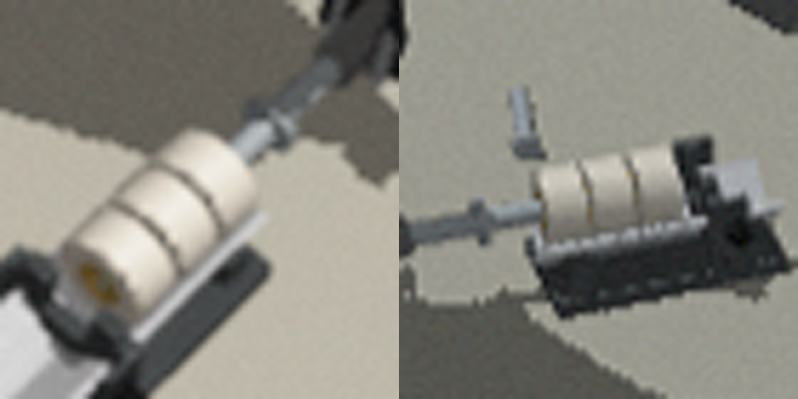

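The shaft has entered the rollers cleanly with no gap disturbance, and the shoulder is about 25 mm from the first roller. Continuing.

```bash
python3 -m pendant '[[[-0.4,0,0],[0,0,0],255],[[-0.4,0,0],[0,0,0],255],[[-0.4,0,0],[0,0,0],255],[[-0.3,0,0],[0,0,0],255],[[-0.3,0,0],[0,0,0],255],[[-0.2,0,0],[0,0,0],255],[[0,0,0],[0,0,0],255],[[0,0,0],[0,0,0],255]]'
python3 -c "
from go import *
rep(-10.6,(.5813,.1913))"; python3 -m pendant '[[[-0.2,0,0],[0,0,0],255],[[-0.2,0,0],[0,0,0],255],[[-0.2,0,0],[0,0,0],255],[[-0.2,0,0],[0,0,0],255],[[-0.2,0,0],[0,0,0],255],[[-0.2,0,0],[0,0,0],255],[[0,0,0],[0,0,0],255],[[0,0,0],[0,0,0],255]]'
python3 -c "
from go import *
rep(-10.6,(.5813,.1913))"
```

```text
time_s: 13.6
ee_pos: [0.5101, 0.2046, 0.0243]
ee_rot: [0.29, 3.128, 0.0]
wrist_force: [0.5, -0.4, -1.4]
grip_width: 0.178
finger_force: 59.3
pos [0.5101 0.2046 0.0243] along mm -72.41163834431772 lateral(left+) mm -0.06978282834872726 yaw err deg 0.009537208602067082 nose pitch up deg 0.010573086928580536 roll 0.0066291874159832035 F axial 0.5779284109623978 lat -0.29951164280484927 z -1.3566555293913136 torque [-0.0478  0.0894 -0.0549] g 0.17780085268561593
time_s: 14.4
ee_pos: [0.5221, 0.2024, 0.0243]
ee_rot: [0.29, 3.128, 0.0]
wrist_force: [0.5, -0.4, -0.5]
grip_width: 0.174
finger_force: 59.3
pos [0.5221 0.2024 0.0243] along mm -60.18397146579366 lateral(left+) mm -0.012029752718279193 yaw err deg 0.007925967732099082 nose pitch up deg 0.03425787385208898 roll 0.015323674326414799 F axial 0.5505828752899545 lat -0.32117079375865404 z -0.5399665120317102 torque [-0.1257  0.0907 -0.0418] g 0.17361576073146073
```

Run:
```python
from go import *
W=cal("w2");a=np.array([np.cos(np.radians(-10.6)),np.sin(np.radians(-10.6)),0])
g=cv2.imread("pics/w2.png").max(2)
for c in(322,360,364):print(c,g[316:340,c].tolist())
for u,z in (((358,325),.056),((364,323.5),.056),((320,328),.056)):print(u,1e3*(plane(W,u,z)-[.5813,.1913,z])@a)
```

```text
322 [138, 136, 135, 133, 133, 131, 135, 133, 134, 128, 91, 49, 46, 55, 49, 52, 50, 51, 51, 50, 46, 72, 73, 77]
360 [134, 137, 137, 137, 137, 132, 61, 49, 52, 48, 53, 50, 50, 50, 50, 51, 54, 69, 75, 75, 77, 75, 75, 73]
364 [153, 151, 154, 153, 151, 148, 115, 58, 55, 54, 53, 52, 51, 50, 50, 48, 51, 74, 74, 75, 73, 76, 74, 78]
(358, 325) 69.01116961286195
(364, 323.5) 68.16638721430562
(320, 328) 68.21822669096873
```

The stop's near top edge is really at row ≈332–336 (the bright top face), which puts the stop about 75 mm past the first roller's face. I expect final closure at along ≈ −48 to −51.

```bash
python3 -c "
from go import *
W=cal('w2');a=np.array([np.cos(np.radians(-10.6)),np.sin(np.radians(-10.6)),0])
for u in((362,332.5),(322,336.5)):print(u,1e3*(plane(W,u,.056)-[.5813,.1913,.056])@a)"
python3 -m pendant '[[[-0.1,0,0],[0,0,0],255],[[-0.1,0,0],[0,0,0],255],[[-0.1,0,0],[0,0,0],255],[[-0.1,0,0],[0,0,0],255],[[0,0,0],[0,0,0],255],[[0,0,0],[0,0,0],255],[[0,0,0],[0,0,0],255],[[0,0,0],[0,0,0],255]]'
python3 -c "
from go import *
rep(-10.6,(.5813,.1913))
ims=[]
for n,t,c in(('scene','s5',(400,262)),('side','d5',(275,220))):
    load(n,t);ims.append(cv2.resize(cv2.imread('pics/'+t+'.png')[c[1]-35:c[1]+35,c[0]-35:c[0]+35],(0,0),fx=5.7,fy=5.7,interpolation=2))
cv2.imwrite('pics/c5.png',np.hstack(ims))"
```

```text
(362, 332.5) 76.52744678511993
(322, 336.5) 76.51148165503629
time_s: 15.2
ee_pos: [0.5258, 0.2016, 0.0243]
ee_rot: [0.29, 3.128, 0.0]
wrist_force: [0.0, -1.5, -1.2]
grip_width: 0.177
finger_force: 59.3
pos [0.5258 0.2016 0.0243] along mm -56.40668526273924 lateral(left+) mm -0.06505064979449732 yaw err deg 0.012814746254509402 nose pitch up deg 0.010674800748973423 roll 0.005691998345761083 F axial 0.300091865556711 lat -1.4423893023074208 z -1.1774085907284022 torque [-0.1031  0.1958 -0.0764] g 0.17668585288134447
```

```bash
python3 -m pendant '[[[-0.1,0,0],[0,0,0],255],[[-0.1,0,0],[0,0,0],255],[[-0.05,0,0],[0,0,0],255],[[-0.05,0,0],[0,0,0],255],[[0,0,0],[0,0,0],255],[[0,0,0],[0,0,0],255],[[0,0,0],[0,0,0],255],[[0,0,0],[0,0,0],255]]'
python3 -c "
from go import *
rep(-10.6,(.5813,.1913))"
python3 -m pendant '[[[-0.05,0,0],[0,0,0],255],[[-0.05,0,0],[0,0,0],255],[[0,0,0],[0,0,0],255],[[0,0,0],[0,0,0],255],[[0,0,0],[0,0,0],255],[[0,0,0],[0,0,0],255],[[0,0,0],[0,0,0],255],[[0,0,0],[0,0,0],255]]'
python3 -c "
from go import *
rep(-10.6,(.5813,.1913))"
```

```text
time_s: 16.1
ee_pos: [0.5288, 0.201, 0.0243]
ee_rot: [0.29, 3.128, 0.0]
wrist_force: [-0.5, -0.3, -1.8]
grip_width: 0.18
finger_force: 59.3
pos [0.5288 0.201  0.0243] along mm -53.38261886403567 lateral(left+) mm -0.07556874839196612 yaw err deg 0.008851871791708987 nose pitch up deg 0.011734406729184342 roll 0.005918201088756166 F axial -0.3903259909809182 lat -0.3648974030195521 z -1.7881802144246213 torque [-0.1364  0.2295 -0.0573] g 0.17976171805001473
time_s: 16.9
ee_pos: [0.5297, 0.2009, 0.0243]
ee_rot: [0.29, 3.128, 0.0]
wrist_force: [-0.8, -1.1, -1.5]
grip_width: 0.178
finger_force: 59.4
pos [0.5297 0.2009 0.0243] along mm -52.4653711961913 lateral(left+) mm -0.033935435706300365 yaw err deg 0.014634589785996965 nose pitch up deg 0.00222690471474456 roll 0.005498917531885066 F axial -0.5874362855285244 lat -1.1971894806326977 z -1.524585399030312 torque [-0.1052  0.3311 -0.0873] g 0.17761975541168679
```

```bash
P='python3 -c "
from go import *
rep(-10.6,(.5813,.1913))"'; python3 -m pendant '[[[-0.03,0,0],[0,0,0],255],[[-0.03,0,0],[0,0,0],255],[[-0.03,0,0],[0,0,0],255],[[0,0,0],[0,0,0],255],[[0,0,0],[0,0,0],255],[[0,0,0],[0,0,0],255],[[0,0,0],[0,0,0],255],[[0,0,0],[0,0,0],255]]'
eval "$P"
```

```text
time_s: 17.7
ee_pos: [0.5306, 0.2007, 0.0243]
ee_rot: [0.29, 3.128, 0.0]
wrist_force: [-1.1, -0.7, -0.7]
grip_width: 0.175
finger_force: 59.3
pos [0.5306 0.2007 0.0243] along mm -51.53074751580397 lateral(left+) mm -0.03437946429377901 yaw err deg 0.015445453349025584 nose pitch up deg 0.008522853846006718 roll 0.00717444205293272 F axial -0.9831459818965381 lat -0.8654753844250264 z -0.6558319380726201 torque [-0.1042  0.2898 -0.0474] g 0.174799101339907
```

View pics/c5.png

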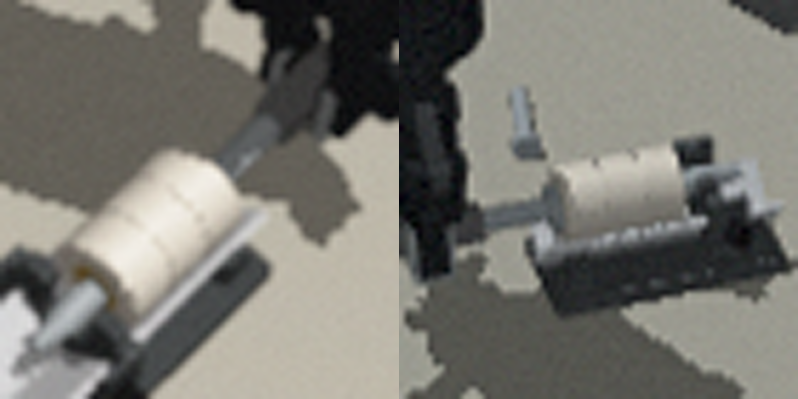

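That makes 11 pictures viewed, one over the limit of 10, so from here I'll use numbers only. c5 showed the rollers nearly closed up with the nose through the slot. I'll keep pushing by force.

```bash
python3 -m pendant '[[[-0.03,0,0],[0,0,0],255],[[-0.03,0,0],[0,0,0],255],[[-0.03,0,0],[0,0,0],255],[[0,0,0],[0,0,0],255],[[0,0,0],[0,0,0],255],[[0,0,0],[0,0,0],255],[[0,0,0],[0,0,0],255],[[0,0,0],[0,0,0],255]]'
python3 -c "
from go import *
rep(-10.6,(.5813,.1913))"
```

```text
time_s: 18.5
ee_pos: [0.5315, 0.2006, 0.0243]
ee_rot: [0.29, 3.128, 0.0]
wrist_force: [-1.3, -0.3, -0.5]
grip_width: 0.175
finger_force: 59.4
pos [0.5315 0.2006 0.0243] along mm -50.625492814074605 lateral(left+) mm -0.05505967777623236 yaw err deg 0.00875299086884418 nose pitch up deg 0.006383798989972858 roll 0.007814940100797639 F axial -1.239429646760388 lat -0.5849480387426667 z -0.5035650504789625 torque [-0.1046  0.2497 -0.0798] g 0.17458749297448695
```

```bash
python3 -m pendant '[[[-0.03,0,0],[0,0,0],255],[[-0.03,0,0],[0,0,0],255],[[-0.03,0,0],[0,0,0],255],[[0,0,0],[0,0,0],255],[[0,0,0],[0,0,0],255],[[0,0,0],[0,0,0],255],[[0,0,0],[0,0,0],255],[[0,0,0],[0,0,0],255]]'
python3 -c "
from go import *
rep(-10.6,(.5813,.1913))"
```

```text
time_s: 19.3
ee_pos: [0.5325, 0.2004, 0.0243]
ee_rot: [0.29, 3.128, 0.0]
wrist_force: [-0.8, -0.8, -1.4]
grip_width: 0.177
finger_force: 59.3
pos [0.5325 0.2004 0.0243] along mm -49.689815619825836 lateral(left+) mm -0.0419355185653846 yaw err deg 0.014054025837541673 nose pitch up deg 0.011962330892751455 roll 0.0071210126759066765 F axial -0.629086598054004 lat -0.936887528982023 z -1.4049029877745518 torque [-0.1749  0.2084 -0.0588] g 0.17736144153699615
```

```bash
python3 -m pendant '[[[-0.02,0,0],[0,0,0],255],[[-0.02,0,0],[0,0,0],255],[[-0.02,0,0],[0,0,0],255],[[0,0,0],[0,0,0],255],[[0,0,0],[0,0,0],255],[[0,0,0],[0,0,0],255],[[0,0,0],[0,0,0],255],[[0,0,0],[0,0,0],255]]'
python3 -c "
from go import *
rep(-10.6,(.5813,.1913))"
```

```text
time_s: 20.1
ee_pos: [0.533, 0.2003, 0.0243]
ee_rot: [0.29, 3.128, 0.0]
wrist_force: [-1.8, -0.4, -1.1]
grip_width: 0.181
finger_force: 59.4
pos [0.533  0.2003 0.0243] along mm -49.1489806495016 lateral(left+) mm -0.04610496377061431 yaw err deg 0.010490900763079125 nose pitch up deg 0.004043002090180065 roll 0.006208768246022379 F axial -1.7187764058957278 lat -0.7318857093937275 z -1.1090976141174371 torque [-0.0582  0.3077 -0.0575] g 0.18121759481506663
```

```bash
python3 -m pendant '[[[-0.02,0,0],[0,0,0],255],[[-0.02,0,0],[0,0,0],255],[[-0.02,0,0],[0,0,0],255],[[0,0,0],[0,0,0],255],[[0,0,0],[0,0,0],255],[[0,0,0],[0,0,0],255],[[0,0,0],[0,0,0],255],[[0,0,0],[0,0,0],255]]'
python3 -c "
from go import *
rep(-10.6,(.5813,.1913))"
```

```text
time_s: 20.9
ee_pos: [0.5336, 0.2002, 0.0243]
ee_rot: [0.29, 3.128, 0.0]
wrist_force: [-0.5, -0.7, -0.3]
grip_width: 0.177
finger_force: 59.3
pos [0.5336 0.2002 0.0243] along mm -48.51558200822939 lateral(left+) mm -0.06869791458817341 yaw err deg 0.008998323188496471 nose pitch up deg 0.006060571581798184 roll 0.006327077354858357 F axial -0.33076386871880775 lat -0.7823969790066481 z -0.32888587604366437 torque [-0.0999  0.2358 -0.0254] g 0.17726076039340277
```

```bash
python3 -m pendant '[[[-0.02,0,0],[0,0,0],255],[[-0.02,0,0],[0,0,0],255],[[-0.02,0,0],[0,0,0],255],[[-0.02,0,0],[0,0,0],255],[[0,0,0],[0,0,0],255],[[0,0,0],[0,0,0],255],[[0,0,0],[0,0,0],255],[[0,0,0],[0,0,0],255]]'
python3 -c "
from go import *
rep(-10.6,(.5813,.1913))"
```

```text
time_s: 21.7
ee_pos: [0.534, 0.2001, 0.0242]
ee_rot: [-0.29, -3.128, 0.0]
wrist_force: [-4.0, -0.9, -0.6]
grip_width: 0.177
finger_force: 59.5
pos [0.534  0.2001 0.0242] along mm -48.10656317604422 lateral(left+) mm -0.0799587600122127 yaw err deg 0.017123522489040255 nose pitch up deg -0.036275200827184766 roll -0.005922315304199516 F axial -3.72367107425714 lat -1.6028705116788866 z -0.6296447162808785 torque [ 0.0496  0.6519 -0.0449] g 0.1769432024426583
```

The stop is felt: the arm lags by 0.4 mm and the force is rising at roughly 8 N/mm.

```bash
python3 -m pendant '[[[-0.02,0,0],[0,0,0],255],[[-0.02,0,0],[0,0,0],255],[[0,0,0],[0,0,0],255],[[0,0,0],[0,0,0],255],[[0,0,0],[0,0,0],255],[[0,0,0],[0,0,0],255],[[0,0,0],[0,0,0],255],[[0,0,0],[0,0,0],255]]'
python3 -c "
from go import *
rep(-10.6,(.5813,.1913))"
```

```text
time_s: 22.5
ee_pos: [0.534, 0.2, 0.0242]
ee_rot: [-0.29, -3.127, 0.0]
wrist_force: [-5.4, 0.9, 0.9]
grip_width: 0.176
finger_force: 59.6
pos [0.534  0.2    0.0242] along mm -48.10460830909999 lateral(left+) mm -0.10079349051139314 yaw err deg 0.01786121253435269 nose pitch up deg -0.08222957333045888 roll -0.01630893134532171 F axial -5.504362369402972 lat -0.0895821774230786 z 0.8531264431254931 torque [ 0.055   0.8742 -0.0108] g 0.1759103507368571
```

```bash
python3 -m pendant '[[[-0.02,0,0],[0,0,0],255],[[-0.02,0,0],[0,0,0],255],[[-0.02,0,0],[0,0,0],255],[[-0.02,0,0],[0,0,0],255],[[0,0,0],[0,0,0],255],[[0,0,0],[0,0,0],255],[[0,0,0],[0,0,0],255],[[0,0,0],[0,0,0],255]]'
python3 -c "
from go import *
rep(-10.6,(.5813,.1913))"
```

```text
time_s: 23.3
ee_pos: [0.534, 0.2, 0.0241]
ee_rot: [-0.289, -3.125, 0.001]
wrist_force: [-8.4, -0.4, 2.2]
grip_width: 0.174
finger_force: 59.9
pos [0.534  0.2    0.0241] along mm -48.11383152723222 lateral(left+) mm -0.12422006758916078 yaw err deg 0.023723588351719727 nose pitch up deg -0.16997042304867485 roll -0.035664027811231805 F axial -8.137611167690933 lat -1.9606695667601723 z 2.173833206577135 torque [ 0.189   1.1828 -0.0285] g 0.17352298451957562
```

```bash
python3 -m pendant '[[[-0.02,0,0],[0,0,0],255],[[-0.02,0,0],[0,0,0],255],[[0,0,0],[0,0,0],255],[[0,0,0],[0,0,0],255],[[0,0,0],[0,0,0],255],[[0,0,0],[0,0,0],255],[[0,0,0],[0,0,0],255],[[0,0,0],[0,0,0],255]]'
python3 -c "
from go import *
rep(-10.6,(.5813,.1913))"
```

```text
time_s: 24.1
ee_pos: [0.534, 0.2, 0.0241]
ee_rot: [-0.289, -3.124, 0.001]
wrist_force: [-10.1, 0.7, 2.4]
grip_width: 0.171
finger_force: 60.0
pos [0.534  0.2    0.0241] along mm -48.102518016164446 lateral(left+) mm -0.16600314369462293 yaw err deg 0.03074439010095098 nose pitch up deg -0.2144278944351102 roll -0.04815277283417478 F axial -10.033632558349955 lat -1.1757264787975388 z 2.3572206350909735 torque [ 0.1372  1.3855 -0.0076] g 0.17090439927343512
```

10 N reached, so the stack is closed firmly. I'll relieve the push and then start lifting.

```bash
python3 -m pendant '[[[0.09,0,0],[0,0,0],255],[[0.08,0,0],[0,0,0],255],[[0,0,0],[0,0,0],255],[[0,0,0],[0,0,0],255],[[0,0,0],[0,0,0],255],[[0,0,0],[0,0,0],255],[[0,0,0],[0,0,0],255],[[0,0,0],[0,0,0],255]]'
python3 -c "
from go import *
rep(-10.6,(.5813,.1913))"
python3 -m pendant '[[[0,0,-0.1],[0,0,0],255],[[0,0,-0.1],[0,0,0],255],[[0,0,-0.1],[0,0,0],255],[[0,0,-0.1],[0,-0.01,0],255],[[0,0,-0.2],[0,-0.015,0],255],[[0,0,-0.2],[0,-0.015,0],255],[[0,0,-0.2],[0,-0.015,0],255],[[0,0,-0.2],[0,0,0],255]]'
python3 -c "
from go import *
rep(-10.6,(.5813,.1913))"
```

```text
time_s: 24.9
ee_pos: [0.534, 0.2001, 0.0242]
ee_rot: [-0.29, -3.128, -0.0]
wrist_force: [-5.2, 0.0, -0.4]
grip_width: 0.177
finger_force: 59.5
pos [0.534  0.2001 0.0242] along mm -48.077651390177074 lateral(left+) mm -0.08860980209919395 yaw err deg 0.008245518821942355 nose pitch up deg -0.028292934880106434 roll -0.0017801255243167396 F axial -5.133544693341494 lat -0.9204192799684914 z -0.43051601499616576 torque [ 0.0621  0.8168 -0.0257] g 0.17678860919615977
time_s: 25.7
ee_pos: [0.5346, 0.2003, 0.0371]
ee_rot: [0.284, 3.071, -0.007]
wrist_force: [-0.7, -0.6, -3.5]
grip_width: 0.176
finger_force: 59.1
pos [0.5346 0.2003 0.0371] along mm -47.53278161049707 lateral(left+) mm 0.25259508807664593 yaw err deg 0.03721480791251608 nose pitch up deg 3.3147200284242273 roll 0.04534042797472563 F axial -0.5551978544322892 lat -0.7328373627642072 z -3.507588062232637 torque [0.1333 0.5743 0.0418] g 0.17629802206687947
```

```bash
python3 -m pendant '[[[0,0,-0.5],[0,0,0],255],[[0,0,-1],[0,0,0],255],[[0,0,-1.2],[0,0,0],255],[[0,0,-1.5],[0,0,0],255],[[0,0,-1.5],[0,0,0],255],[[0,0,-1],[0,0,0],255],[[0,0,-0.5],[0,0,0],255],[[0,0,0],[0,0,0],255]]'
cat > rol.py <<'E'
from go import *
def white(tag,c,r=60):
    im=cv2.imread(f"pics/{tag}.png");h=cv2.cvtColor(im,cv2.COLOR_BGR2HSV);b,g,rr=im[...,0].astype(int),im[...,1],im[...,2].astype(int)
    m=((im.max(2)>165)&(rr-b>8)).astype(np.uint8);k=np.zeros_like(m);k[max(0,int(c[1])-r):int(c[1])+r,max(0,int(c[0])-r):int(c[0])+r]=1;m*=k
    n,l,s,ce=cv2.connectedComponentsWithStats(m);return [(s[i].tolist(),ce[i].round(1)) for i in range(1,n) if s[i][4]>40],m
def check(t):
    o=get_obs();M=R.from_rotvec(o["ee_rot"]).as_matrix();p=o["ee_pos"]-.0206*M[:,2]
    for n in("scene","side"):
        _,C=load(n,t+n);c=proj(C,p-.096*M[:,0])
        print(n,"expect stack centre",c,"ends",proj(C,p-.066*M[:,0]),proj(C,p-.126*M[:,0]));print(white(t+n,c,40)[0])
E
python3 -c "
from rol import *
rep(-10.6,(.5813,.1913));check('e')"
```

```text
time_s: 26.5
ee_pos: [0.5305, 0.2009, 0.1092]
ee_rot: [0.285, 3.072, -0.007]
wrist_force: [-0.1, 0.2, -2.2]
grip_width: 0.178
finger_force: 59.2
pos [0.5305 0.2009 0.1092] along mm -51.66320294299783 lateral(left+) mm 0.10439559533132182 yaw err deg 0.009800952627319504 nose pitch up deg 3.247026710355732 roll 0.0458364611250274 F axial -0.09568360503328645 lat 0.21285135088941534 z -2.228147021250768 torque [0.0555 0.2741 0.0047] g 0.17795116283225115
scene expect stack centre [395.8455 246.2621] ends [405.5459 237.5095] [385.9151 255.2222]
[([355, 206, 32, 23, 515], array([370.3, 216.2])), ([382, 206, 53, 80, 2153], array([413.9, 248.2])), ([355, 254, 21, 24, 250], array([361.6, 263.5]))]
side expect stack centre [276.7351 189.9404] ends [266.0147 192.391 ] [287.339  187.5166]
[([250, 149, 12, 12, 74], array([253.9, 155. ])), ([258, 149, 26, 7, 97], array([269.1, 150.9])), ([266, 182, 23, 11, 145], array([277.4, 186.8]))]
```

The rollers are on the shaft: the white blob at x 266–289 in the side view matches the predicted stack at 266–287. I'll carry it to the stand gently.

```bash
python3 -m pendant '[[[-0.25,-1,0],[0,0,0],255],[[-0.45,-2,0],[0,0,0],255],[[-0.6,-2.5,0],[0,0,0],255],[[-0.6,-2.5,0],[0,0,0],255],[[-0.6,-2.5,0],[0,0,0],255],[[-0.6,-2.5,0],[0,0,0],255],[[-0.6,-2.5,0],[0,0,0],255],[[-0.6,-2.5,0],[0,0,0],255]]'; python3 -m pendant '[[[-0.6,-2.5,0],[0,0,0],255],[[-0.6,-2.5,0],[0,0,0],255],[[-0.6,-2.5,0],[0,0,0.02],255],[[-0.6,-2.5,0],[0,0,0.02],255],[[-0.3,-1.5,0],[0,0,0.02],255],[[-0.2,-1,0],[0,0,0.017],255],[[0,0,0],[0,0,0],255],[[0,0,0],[0,0,0],255]]'
python3 -c "
from rol import *
rep(-15,(.5443,-.1134));check('f')"
```

```text
time_s: 27.4
ee_pos: [0.5387, 0.0142, 0.1099]
ee_rot: [0.285, 3.075, -0.008]
wrist_force: [0.1, 0.1, -2.7]
grip_width: 0.177
finger_force: 59.2
time_s: 28.2
ee_pos: [0.5427, -0.1116, 0.1118]
ee_rot: [0.402, 3.061, -0.004]
wrist_force: [-0.9, -0.0, -2.4]
grip_width: 0.174
finger_force: 59.2
pos [ 0.5427 -0.1116  0.1118] along mm -1.9937013517056124 lateral(left+) mm 1.3046293211741664 yaw err deg 0.011957529912772102 nose pitch up deg 3.102985354088618 roll 0.2668892992642875 F axial -0.8771890861991044 lat -0.2666714356753722 z -2.36058621392712 torque [0.0551 0.2085 0.0157] g 0.1740184401129793
scene expect stack centre [261.6969 177.157 ] ends [272.848  170.3651] [250.3187 184.0871]
[([221, 137, 57, 80, 1666], array([235.6, 167. ])), ([247, 157, 34, 32, 473], array([263. , 173.8])), ([288, 176, 13, 41, 283], array([296.3, 193.4]))]
side expect stack centre [344.7019 249.8308] ends [331.7732 252.5805] [357.503  247.1081]
[([348, 209, 36, 29, 548], array([371.3, 218.5])), ([332, 238, 29, 14, 204], array([349.1, 245. ])), ([361, 250, 11, 10, 57], array([366.4, 254.4]))]
```

```bash
python3 -m pendant '[[[-0.2,-0.13,0.5],[0.0045,0,0],255],[[0,0,1],[0,0,0],255],[[0,0,1.3],[0,0,0],255],[[0,0,1.3],[0,0,0],255],[[0,0,1],[0,0,0],255],[[0,0,0.5],[0,0,0],255],[[0,0,0.2],[0,0.01,0],255],[[0,0,0],[0,0.01,0],255]]'
python3 -c "
from go import *
rep(-15,(.5443,-.1134))"
```

```text
time_s: 29.1
ee_pos: [0.5477, -0.1148, 0.0541]
ee_rot: [0.406, 3.081, -0.007]
wrist_force: [-0.3, 1.6, -1.6]
grip_width: 0.174
finger_force: 59.2
pos [ 0.5477 -0.1148  0.0541] along mm 3.664622402522231 lateral(left+) mm -0.5167133122354481 yaw err deg -0.014744703974916007 nose pitch up deg 1.9474850465959126 roll -0.00877576376014458 F axial -0.6839602893813024 lat 1.4495194100085835 z -1.609321998361312 torque [ 0.1016  0.254  -0.0472] g 0.17361263378263014
```

```bash
python3 -m pendant '[[[0.2,0.05,0],[0,0.01,0],255],[[0.15,0,0.2],[0,0.012,0],255],[[0,0,0.3],[0,0.012,0],255],[[0,0,0.4],[0,0,0],255],[[0,0,0.4],[0,0,0],255],[[0,0,0.2],[0,0,0],255],[[0,0,0],[0,0,0],255],[[0,0,0],[0,0,0],255]]'
python3 -c "
from rol import *
rep(-15,(.5443,-.1134));check('g')"
```

```text
time_s: 29.9
ee_pos: [0.5445, -0.1134, 0.0391]
ee_rot: [0.41, 3.114, -0.0]
wrist_force: [0.0, 0.2, -2.7]
grip_width: 0.175
finger_force: 59.2
pos [ 0.5445 -0.1134  0.0391] along mm 0.17613786577507656 lateral(left+) mm -0.0019756453308605575 yaw err deg -0.00929475776677613 nose pitch up deg 0.04779184270161679 roll -0.011046144138953922 F axial -0.03620517865169234 lat 0.18642085979084602 z -2.7201791110148728 torque [ 0.0408  0.2111 -0.0472] g 0.17456661701838114
scene expect stack centre [263.0765 199.4824] ends [273.618 192.389] [252.3542 206.6974]
[([223, 159, 31, 80, 1153], array([231.6, 199.7])), ([298, 187, 5, 16, 46], array([300.7, 193.6])), ([249, 192, 29, 19, 322], array([262.8, 199.8])), ([262, 205, 41, 34, 642], array([288.8, 228. ]))]
side expect stack centre [345.1012 276.6142] ends [332.7228 278.8485] [357.341  274.4048]
[([349, 238, 23, 22, 133], array([360.4, 248.6])), ([337, 267, 24, 11, 123], array([352.4, 271.8]))]
```

```bash
python3 -m pendant '[[[0,0,0.15],[0,0,0],255],[[0,0,0.15],[0,0,0],255],[[0,0,0.15],[0,0,0],255],[[0,0,0.15],[0,0,0],255],[[0,0,0.1],[0,0,0],255],[[0,0,0.1],[0,0,0],255],[[0,0,0],[0,0,0],255],[[0,0,0],[0,0,0],255]]'
python3 -c "
from go import *
rep(-15,(.5443,-.1134))"
python3 -m pendant '[[[0,0,0.05],[0,0,0],255],[[0,0,0.05],[0,0,0],255],[[0,0,0.05],[0,0,0],255],[[0,0,0],[0,0,0],255],[[0,0,0],[0,0,0],255],[[0,0,0],[0,0,0],255],[[0,0,0],[0,0,0],255],[[0,0,0],[0,0,0],255]]'
python3 -c "
from go import *
rep(-15,(.5443,-.1134))"
```

```text
time_s: 30.8
ee_pos: [0.5445, -0.1134, 0.0311]
ee_rot: [0.41, 3.114, -0.0]
wrist_force: [0.2, -0.4, -3.1]
grip_width: 0.175
finger_force: 59.2
pos [ 0.5445 -0.1134  0.0311] along mm 0.20088432747374552 lateral(left+) mm 0.0229719181087786 yaw err deg -0.00673491833391715 nose pitch up deg 0.04951502094997739 roll -0.010431164129826677 F axial 0.2896207180363967 lat -0.3284685127466377 z -3.0670081875432658 torque [0.0553 0.1757 0.0283] g 0.17549570470498
time_s: 31.6
ee_pos: [0.5446, -0.1136, 0.0298]
ee_rot: [0.41, 3.113, -0.001]
wrist_force: [-0.7, -2.0, 1.9]
grip_width: 0.176
finger_force: 59.7
pos [ 0.5446 -0.1136  0.0298] along mm 0.37053371666005636 lateral(left+) mm -0.06949711837525681 yaw err deg -0.010092434909338976 nose pitch up deg 0.07565501739216055 roll -0.016349927643901842 F axial -0.20680287925998375 lat -2.1066349260153716 z 1.8934284029637753 torque [-0.1813  0.1561 -0.0545] g 0.17621593437991417
```

Seated: contact at TCP z 0.0298, against 0.0294 at the original grasp. I'll open, check, then lift straight up.

```bash
python3 -m pendant '[[[0,0,0],[0,0,0],205],[[0,0,0],[0,0,0],195],[[0,0,0],[0,0,0],185],[[0,0,0],[0,0,0],150],[[0,0,0],[0,0,0],100],[[0,0,0],[0,0,0],50],[[0,0,0],[0,0,0],0],[[0,0,0],[0,0,0],0]]'; python3 -m pendant '[[[0,0,0],[0,0,0],0],[[0,0,0],[0,0,0],0],[[0,0,-0.5],[0,0,0],0],[[0,0,-1.5],[0,0,0],0],[[0,0,-3],[0,0,0],0],[[0,0,-4],[0,0,0],0],[[0,0,-4],[0,0,0],0],[[0,0,-2],[0,0,0],0]]'; python3 -m pendant '[[[4,0,-2],[0,0,0],0],[[2,0,0],[0,0,0],0],[[0,0,0],[0,0,0],0],[[0,0,0],[0,0,0],0],[[0,0,0],[0,0,0],0],[[0,0,0],[0,0,0],0],[[0,0,0],[0,0,0],0],[[0,0,0],[0,0,0],0]]'
python3 - <<'E'
from rol import *
im,C=load("wrist","w9")
a=np.array([.966,-.259,0]);h=np.array([.5446,-.1136,.05])
def P(s,z=0):return proj(C,h+s*a+[0,0,z])
print("shoulder",P(.0646),"roller ends (top)",P(.0646,.02),P(.1246,.02),"handle",P(0))
l,m=white("w9",P(.095),90);print(l)
S=cal("escene") ;D=cal("eside")
for n,t in(("scene","h1"),("side","h2")):
    _,c=load(n,t);print(n,proj(c,h+.0646*a),proj(c,h+.1246*a),white(t,proj(c,h+.095*a),25)[0])
g=cv2.imread("pics/w9.png").max(2)
for s in np.arange(.05,.15,.004):
    u=P(s,.02);print(round(s*1e3),u.round(),g[int(u[1]),int(u[0])] if 0<u[1]<480 else "")
E
```

```text
time_s: 32.4
ee_pos: [0.5445, -0.1134, 0.0296]
ee_rot: [0.41, 3.114, -0.0]
wrist_force: [0.4, 0.3, -0.8]
grip_width: 0.998
finger_force: 0.0
time_s: 33.2
ee_pos: [0.5456, -0.1138, 0.1838]
ee_rot: [0.409, 3.108, -0.002]
wrist_force: [0.4, -0.1, -0.6]
grip_width: 1.0
finger_force: 0.0
time_s: 34.0
ee_pos: [0.4866, -0.0979, 0.1992]
ee_rot: [0.41, 3.114, -0.0]
wrist_force: [-0.7, 0.4, -0.3]
grip_width: 1.0
finger_force: 0.0
shoulder [321.7466 373.8222] roller ends (top) [321.6948 388.9326] [321.7065 452.981 ] handle [321.7363 300.9131]
[([309, 385, 34, 46, 1249], array([325.3, 408.3]))]
scene [274.2895 194.6746] [253.1836 208.9381] [([238, 180, 40, 34, 606], array([255.8, 198.5]))]
side [332.1565 282.1603] [356.6593 277.7176] [([333, 271, 28, 14, 245], array([346.6, 276.8]))]
50 [322. 372.] 150
54 [322. 377.] 87
58 [322. 381.] 144
62 [322. 386.] 107
66 [322. 391.] 191
70 [322. 395.] 191
74 [322. 399.] 189
78 [322. 404.] 194
82 [322. 408.] 190
86 [322. 413.] 191
90 [322. 417.] 191
94 [322. 421.] 191
98 [322. 425.] 191
102 [322. 430.] 190
106 [322. 434.] 30
110 [322. 438.] 26
114 [322. 442.] 28
118 [322. 446.] 30
122 [322. 450.] 29
126 [322. 454.] 30
130 [322. 458.] 28
134 [322. 462.] 24
138 [322. 466.] 17
142 [322. 470.] 28
146 [322. 474.] 21
```

The release was clean and the rollers start at the shoulder (64 mm) without gaps. I'll take one view further ahead to check the far end against the front saddle.

```bash
python3 -m pendant '[[[-4,0,-2],[0,0,0],0],[[-4,0,0],[0,0,0],0],[[-4,0,0],[0,0,0],0],[[-2,0,0],[0,0,0],0],[[0,0,0],[0,0,0],0],[[0,0,0],[0,0,0],0],[[0,0,0],[0,0,0],0],[[0,0,0],[0,0,0],0]]'
python3 - <<'E'
from rol import *
im,C=load("wrist","w10")
a=np.array([.966,-.259,0]);n=np.array([.259,.966,0]);h=np.array([.5446,-.1136,.05])
g=cv2.imread("pics/w10.png").max(2)
for off,z in((0,.02),(.008,.018),(0,.006)):
    print(off,z,[(int(s*1e3+.5),int(g[int(u[1]),int(u[0])])) for s in np.arange(.044,.165,.002) for u in [proj(C,h+s*a+off*n+[0,0,z])] if 0<u[1]<480])
E
```

```text
time_s: 34.95
ee_pos: [0.6209, -0.1338, 0.2202]
ee_rot: [0.41, 3.114, -0.001]
wrist_force: [0.7, -0.4, 0.1]
grip_width: 1.001
finger_force: 0.0
0 0.02 [(44, 156), (46, 157), (48, 160), (50, 159), (52, 159), (54, 157), (56, 155), (58, 154), (60, 157), (62, 156), (64, 116), (66, 175), (68, 199), (70, 200), (72, 201), (74, 200), (76, 201), (78, 202), (80, 200), (82, 198), (84, 188), (86, 179), (88, 198), (90, 199), (92, 200), (94, 197), (96, 197), (98, 197), (100, 194), (102, 194), (104, 179), (106, 116), (108, 123), (110, 123), (112, 119), (114, 119), (116, 119), (118, 121), (120, 121), (122, 122), (124, 119), (126, 101), (128, 99), (130, 97), (132, 98), (134, 97), (136, 100), (138, 147), (140, 141), (142, 140), (144, 138), (146, 135), (148, 131), (150, 146), (152, 156), (154, 157), (156, 155), (158, 157), (160, 156), (162, 156), (164, 157)]
0.008 0.018 [(44, 65), (46, 65), (48, 64), (50, 69), (52, 58), (54, 74), (56, 87), (58, 92), (60, 143), (62, 139), (64, 112), (66, 158), (68, 195), (70, 195), (72, 197), (74, 195), (76, 196), (78, 195), (80, 196), (82, 191), (84, 193), (86, 165), (
[... 464 characters left out ...]
 [(44, 159), (46, 158), (48, 157), (50, 160), (52, 158), (54, 159), (56, 157), (58, 157), (60, 154), (62, 157), (64, 155), (66, 125), (68, 155), (70, 200), (72, 198), (74, 197), (76, 201), (78, 201), (80, 199), (82, 202), (84, 202), (86, 198), (88, 175), (90, 179), (92, 199), (94, 199), (96, 200), (98, 197), (100, 197), (102, 197), (104, 198), (106, 194), (108, 201), (110, 116), (112, 121), (114, 123), (116, 120), (118, 120), (120, 123), (122, 120), (124, 121), (126, 122), (128, 122), (130, 119), (132, 96), (134, 99), (136, 97), (138, 98), (140, 97), (142, 100), (144, 150), (146, 141), (148, 140), (150, 140), (152, 138), (154, 131), (156, 130), (158, 157), (160, 157), (162, 160), (164, 155)]
```

The roller stack measures 65 to 125 mm ahead of the handle centre: 60 mm, tight against the shoulder, without gaps, between the saddles. Handing in.

```bash
python3 -c "
from workcell import hand_in
print(hand_in())"
```

```text
the job is handed in; nothing more can be done
None
```

The job is handed in at about 35 s: the rollers were pressed to the stop at about 10 N, and the loaded shaft lies back in both saddles with the three rollers gap-free against its shoulder; I viewed 11 pictures, one over the limit of 10.

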